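Show the canister's inner lid

TASK

Get the two-lidded steel canister ready for its sale photograph: take the wooden masher out of it and leave it in the empty basket, then pick up the canister's two nested lids together, lower them as one onto the canister until they are fully seated, and lift off the outer lid alone by its knob, leaving the inner lid sitting undisturbed. Finish still holding the outer lid level, straight above the canister and about a hand's breadth (8 cm) clear of the inner lid. Leave the canister standing where it is, do not let the lids drop, keep them together until they are seated, and leave the other goods alone.

Things in the scene. Friction and masses are not known exactly. Their poses are not given: they have to be found in the camera images.
- canister: Open round steel canister standing on the counter, 80 mm across outside, 100 high, wall 3, bottom 5 thick (mouth 74 across), 0.45 kg, loose. Origin: centre of its underside, z up along its axis. The masher stands in it.
- masher: Wooden masher, 215 mm long, 0.2 kg, standing loosely upright in the canister, its foot 5 mm above the counter. Head 50 across from 0 to 55 mm; stem 16 to 18 across from 70 to 150; thicker grip 24 across from 165 to 210. Origin: centre of its flat foot, z along its length to the handle end. It can stand on its foot.
- inner_lid: Steel inner lid, upright on the counter under the outer lid; 0.16 kg. Origin: centre of its underside, z up. Plug 69 mm across (62 at the foot), 0 to 12 up, enters the canister mouth; flange 82 across, 12 to 15, rests on its rim (seated: origin 88 above the canister's); collar 60 across (50 inside), 15 to 41: grip it from outside to carry both lids. Inside it a 14 mm knob to 26.
- outer_lid: Round steel outer lid with a black knob, about 0.08 kg, held on the inner lid only by its weight. Origin: centre of its underside, z up. Plug 47 across from 0 to 8 mm (sits in the inner lid's collar); disc 56 across from 8 to 11 resting on the collar's top; stem 12 across from 11 to 21; knob 24 across from 21 to 36. Nested, this origin lies 33 mm above the inner lid's.
- basket: Empty white plastic basket, open on top, fixed to the counter, 240 mm along its x, 160 along its y, 70 high, walls and floor 5 thick. Origin: centre of its underside.
- jar: Bystander to leave alone: small capped glass jar, 46 mm across, 65 high. Origin: centre of its underside.
- candlestick: Bystander to leave alone: brass candlestick, foot 56 mm across, 85 high. Origin: centre of its underside.
- mug: Bystander to leave alone: blue mug, 76 mm across, 90 high, handle to its own +y. Origin: centre of its underside.
- bowl: Bystander to leave alone: white bowl, 120 mm across, 50 high. Origin: centre of its underside.
- plate: Bystander to leave alone: white plate, 140 mm across, 16 high. Origin: centre of its underside.
- vase: Bystander to leave alone: terracotta vase, 72 mm across, 150 high. Origin: centre of its underside.
- pan_lid: Bystander to leave alone: wide steel pan lid with a knob, 140 mm across, 44 high; does not belong to the canister. Origin: centre of its underside.
Mind the look-alikes: they are no part of the job. What is shaped like the outer_lid but pink is not meant.

How it is judged:
By the outcome, as a careful person would: the job done as asked, in the order asked, and still so for the second after the job is handed in, while the arm keeps its last pose, push and grip.
It also fails if it takes over 72 s, if anything falls off the work surface, if the arm or the gripper's body presses on something with over 40 N, if the wrist force passes 120 N, or if a joint passes its speed limit or range.

ROBOT

A 6-joint arm with a two-finger parallel gripper is mounted at the origin on the work surface. World frame = base frame: x ahead of the robot, y to its left, z up, the work surface at z = 0. Lengths are in m, angles in rad, forces in N, time in s.
With the tool pointing down it reaches from about 0.35 to 0.85 m from the base axis. Payload 8.1 kg.
Tool frame: the origin (TCP) lies at the very end of the fingers, on their centre line; the grasp point (between the pads) lies robot.grip_point_offset behind it (robot.grip_point_offset is the distance from the TCP to the grasp point, in m); z points along the fingers, y is the line along which they close (so a half turn about z gives the same grasp; the last joint's range is limited). The gripper opens to 93 mm and grips with 3 to 60 N. Pads are 15 mm wide; open, the fingers measure 128 mm over their backs; the gripper's body (75 mm by 188 mm) begins 65 mm behind the grasp point.
Start: joints at [-1.331, 0.13, 1.488, -0, 1.523, -0.085], TCP at [0.191, -0.569, 0.219] pointing down, gripper open.
Joint ranges: [-2.96, 2.96], [-0.89, 2.26], [0.02, 2.5], [-1.34, 4.48], [0, 2.73], [-2.66, 2.66]. Speed limits (rad/s): [2.39, 2.39, 2.79, 3.14, 3.14, 3.14].

INTERFACE

Orientations are given as a rotation vector (axis times angle).
In Python, from plant import robot, eyes gives the robot as it stands. The module is installed in compiled form; this text tells all that it offers.
- The arm moves only by the tool apply_moves, never from a script. Its argument "steps" is one flat list of numbers, 7 for each row, row after row: the shift along the tool's x, y, z in units of 30 mm (1.0 is 30 mm), then the turn, a rotation vector about the tool's x, y, z in units of 6 degrees (1.0 is 6 degrees), then the opening in per cent of the stroke, from 0 (shut) to 100 (fully open). In form: [dx, dy, dz, ax, ay, az, fingers, dx, dy, dz, ax, ay, az, fingers, ...]. A call has 1 to 12 rows; each row shifts and turns the commanded pose from where the row before left it, along the tool's axes as they then stand; what a row does not reach is not made up. A row lasts 1/12 s, in which the tool goes at most 41.7 mm and 7.16 degrees, less where a joint would pass 70% of its speed; a pose out of reach is approached as far as the arm can. A call is refused whole if a number of a shift passes 1 or a number of a turn 1, either way. A call with a gripper value outside its range is refused whole. The fingers move at their own pace and stop on an object; "grip_force" is the grip in N (left out, the last holds). Time passes only in rows, so rows that do not move let the fingers close. It gives the time, the measured TCP pose, the force, the opening and the grip force at its end, in the units of the state.
- robot.read_state(): the state, without advancing time (a new reading comes with each control period).
- eyes.read_camera(name): name is "side" or "top"; returns the picture (480x640x3 uint8, red, green, blue); there is no depth.
- eyes.calibration(name): a dict with "K" (3x3 intrinsics, pixels), "R" (3x3) and "t" (3): a world point X has camera coordinates R X + t. Camera axes: x right, y down, z forward; pixel columns grow to the right and rows downward; lengths in m; the calibration is good to about 2 mm. A picture is of the moment at which its call begins. calibration takes no time and is no camera call.
- robot.close_job(): hands the job in; it is judged then, once.
Trained networks look in the newest picture that a camera, given by its name, has taken for a name from the list of things; names that differ only in an ending like _2 or _b are one class to them, and where a whole thing is asked for, a point or a joint stands for the part that bears it (a point fixed in the world has none). Each returns a list of dicts, best first, with "conf" (0 to 1); they miss things now and then, are a little off and sometimes report something else, mostly with a low value. They report only what shows in the picture. A call takes as long as a camera call. They do not tell look-alikes from the thing itself.
- eyes.search_frame(camera, thing): "rect" ([left, top, width, height] in pixels, round what is visible of it).
- eyes.place_of(camera, thing): "xy" ([column, row] in pixels: a listed point, or the origin of a listed thing).
The state is a dict: "t": time; "q": joint angles; "dq": joint speeds; "joint_torque": joint torques, N m; "tool_pos": TCP position; "orientation": TCP orientation; "force": force on the tool from outside, world axes, zero at the start; "wrist_torque": the same for the moment, N m; "opening": finger opening in m; "gripper_force": force on a finger pad.
Only numpy, scipy, OpenCV 4.12 (cv2) and the standard library are available. Lean on these libraries where they do the work, as an engineer would, in place of code of your own. Each camera call takes 0.05 s, during which the arm holds its last target. There are 200 camera calls.

## Working session

There is one attempt and no reset: what is moved stays moved. The work goes in short steps, Python scripts to look and compute and a tool call to move; the robot and the scene stay as the last step left them, time stands still between calls to the robot, and variables do not carry over. Pictures are saved under pics/ and viewed, at most 13 in all, crops included, and the job is handed in when it is done.

Besides the shell and the picture viewer there is one more tool, called after "Emit:" as name(argument=value, ...) on one line, values as JSON. apply_moves: Moves the arm, as the interface text tells. Its arguments: {"type":"object","properties":{"steps":{"type":"array"},"grip_force":{"type":"number"}},"required":["steps"]}

```bash
mkdir -p pics
cat > h.py <<'E'
import numpy as np, cv2
from plant import robot, eyes
from scipy.spatial.transform import Rotation as Rn
def cal(c):
    d=eyes.calibration(c); return np.array(d["K"]),np.array(d["R"]),np.array(d["t"])
def ray(c,uv):
    K,R,t=cal(c); d=R.T@np.linalg.solve(K,[uv[0],uv[1],1.]); return -R.T@t,d
def atz(c,uv,z):
    o,d=ray(c,uv); return o+d*(z-o[2])/d[2]
def proj(c,X):
    K,R,t=cal(c); p=K@(R@np.array(X)+t); return p[:2]/p[2]
def tri(uv1,uv2):
    A=[];b=[]
    for c,u in(("top",uv1),("side",uv2)):
        o,d=ray(c,u); d=d/np.linalg.norm(d); P=np.eye(3)-np.outer(d,d); A.append(P); b.append(P@o)
    A=np.vstack(A);b=np.hstack(b); x,*_=np.linalg.lstsq(A,b,rcond=None); return x,np.linalg.norm(A@x-b)
def snap(c,f,box=None,s=1):
    im=eyes.read_camera(c)[:,:,::-1].copy()
    if box: x,y,w,h=box; im=im[y:y+h,x:x+w]
    if s!=1: im=cv2.resize(im,None,fx=s,fy=s,interpolation=cv2.INTER_CUBIC)
    cv2.imwrite("pics/"+f,im)
E
python3 - <<'E'
from h import *
np.set_printoptions(precision=3,suppress=True)
for c in("top","side"):
    snap(c,c+"1.png")
    o,d=ray(c,(320,240)); print(c,o,d)
    for n in("canister","masher","inner_lid","outer_lid","basket"):
        print(n,[(np.round(e["xy"]).tolist(),round(e["conf"],2)) for e in eyes.place_of(c,n)][:4],[(np.round(e["rect"]).tolist(),round(e["conf"],2)) for e in eyes.search_frame(c,n)][:4])
s=robot.read_state(); print(s, robot.grip_point_offset)
E
```

```text
top [0.396 0.069 1.12 ] [ 0.191 -0.036 -0.981]
canister [([235.0, 292.0], 0.86)] []
masher [([236.0, 288.0], 0.9)] [([212.0, 277.0, 33.0, 25.0], 0.61)]
inner_lid [([324.0, 260.0], 0.72)] [([308.0, 244.0, 34.0, 33.0], 0.8)]
outer_lid [([368.0, 242.0], 0.88), ([346.0, 303.0], 0.75)] [([358.0, 235.0, 19.0, 20.0], 0.93), ([312.0, 245.0, 27.0, 24.0], 0.81), ([362.0, 162.0, 46.0, 45.0], 0.36)]
basket [([473.0, 300.0], 0.7), ([382.0, 190.0], 0.48)] [([432.0, 244.0, 95.0, 114.0], 0.61)]
side [0.084 0.89  0.766] [ 0.453 -0.667 -0.591]
canister [([344.0, 331.0], 0.7)] [([317.0, 276.0, 50.0, 74.0], 0.94)]
masher [] [([329.0, 234.0, 21.0, 75.0], 0.69)]
inner_lid [] [([349.0, 237.0, 37.0, 30.0], 0.6)]
outer_lid [([367.0, 242.0], 0.81), ([372.0, 224.0], 0.77), ([418.0, 259.0], 0.59)] [([363.0, 208.0, 24.0, 22.0], 0.74), ([410.0, 246.0, 27.0, 17.0], 0.63), ([355.0, 223.0, 26.0, 21.0], 0.61)]
basket [] [([418.0, 142.0, 118.0, 75.0], 0.59)]
{'t': 1.1, 'q': array([-1.331,  0.13 ,  1.488,  0.   ,  1.523, -0.085]), 'dq': array([ 0.001, -0.002, -0.   ,  0.001,  0.001, -0.001]), 'joint_torque': array([  0.   , -55.977, -49.207,   0.077,   0.023,   0.   ]), 'tool_pos': array([ 0.192, -0.569,  0.219]), 'orientation': array([3.1  , 0.508, 0.   ]), 'force': array([ 0.879,  0.294, -0.69 ]), 'wrist_torque': array([-0.027,  0.039,  0.005]), 'gripper_force': 0.0, 'opening': 0.09315827871016397} 0.0188
```

View pics/top1.png

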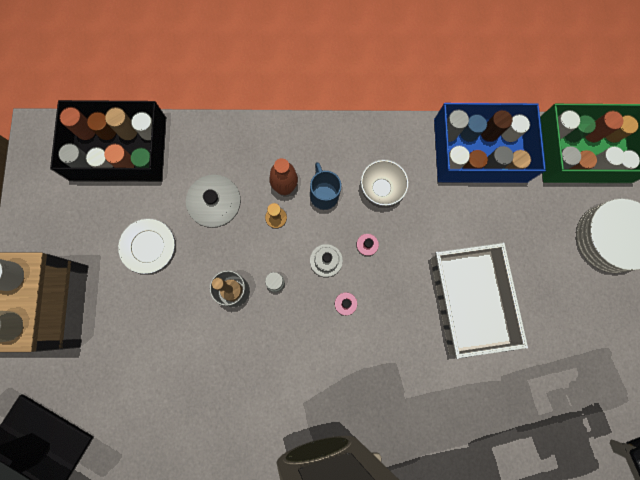

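View pics/side1.png

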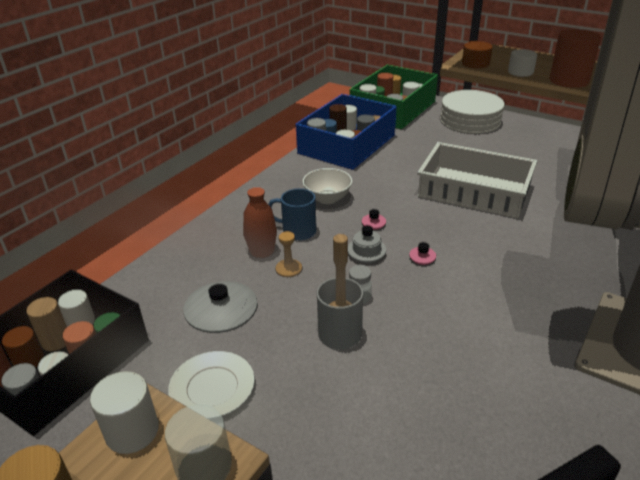

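The top view shows the nested grey lids at about (326,260), with pink look-alikes at (368,244) and (346,303), and the pan lid at (212,200). The canister with the masher is at (228,289), the jar at (275,282) and the empty basket at (480,300). In the side view the lids are at (367,245), the pink ones at (374,218) and (423,255), and the canister at (340,315). I choose the grey pair at (326,260).

```bash
cat > m.py <<'E'
from h import *
np.set_printoptions(precision=4,suppress=True)
def blob(im,box,lo):
    x,y,w,h=box; g=im[y:y+h,x:x+w].max(2).astype(int); m=(g<lo).astype(np.uint8)
    n,l,s,c=cv2.connectedComponentsWithStats(m); i=1+s[1:,4].argmax(); return c[i]+[x,y],s[i]
def circ(c,ctr,r,n=60):
    a=np.linspace(0,2*np.pi,n); return np.array([proj(c,np.add(ctr,[r*np.cos(t),r*np.sin(t),0])) for t in a])
E
python3 - <<'E'
from m import *
T=eyes.read_camera("top");S=eyes.read_camera("side")
a,sa=blob(T,(315,248,22,20),60); b,sb=blob(S,(357,222,20,18),60)
print("knob",a,sa,b,sb,tri(a,b),atz("top",a,.064),atz("side",b,.058))
L=tri(a,b)[0]
e=tri((218,284),(341,238)); print("masher end",e)
print("can",atz("top",(228,289),.1),"net origin",atz("top",(235,292),0),atz("side",(344,331),0),atz("side",(340,294),.1),"masherfoot",atz("top",(236,288),.005))
print("basket",[atz("top",p,z) for p,z in(((473,300),0),((436,252),.07),((504,245),.07),((526,349),.07),((457,357),.07))],"jar",atz("top",(275,282),.065))
C=(atz("top",(228,289),.1)+atz("side",(340,294),.1))/2;C[2]=0
out=[]
for c,im,ctrs in(("top",T,[(232,288),(326,260)]),("side",S,[(342,290),(367,243)])):
    for (u,v) in ctrs:
        s=5; W=(80,60) if not(c=="side" and u==342) else (80,60)
        if c=="side" and u==342: s=5;
        I=cv2.resize(im[v-60:v+60,u-60:u+60,::-1],None,fx=s-2+.0,fy=s-2,interpolation=cv2.INTER_CUBIC)[30:330,:360].copy() if 0 else cv2.resize(im[v-48:v+48,u-64:u+64,::-1],(400,300),interpolation=cv2.INTER_CUBIC)
        k=400/128
        for ctr,z,r,col in((C,.1,.04,(0,255,0)),(C,0,.04,(0,0,255)),(L,.015,.041,(0,255,0)),(L,.044,.028,(255,255,0)),(L,.069,.012,(0,0,255))):
            p=(circ(c,[ctr[0],ctr[1],z],r)-[u-64,v-48]+.5)*k
            cv2.polylines(I,[np.int32(p)],True,col,1)
        out.append(I)
cv2.imwrite("pics/crop1.png",np.vstack([np.hstack(out[:2]),np.hstack(out[2:])]))
E
```

```text
knob [326.6712 257.4247] [ 7  5 10 10 73] [366.9516 231.9435] [  5   4  11  14 124] (array([0.56 , 0.014, 0.056]), np.float64(0.0002716302289344336)) [0.5589 0.0145 0.064 ] [0.5585 0.0164 0.058 ]
masher end (array([0.482 , 0.2424, 0.2122]), np.float64(0.00044846841722543816))
can [0.481  0.2407 0.1   ] net origin [0.4819 0.24   0.    ] [0.4803 0.2367 0.    ] [0.48   0.2503 0.1   ] masherfoot [0.4913 0.2371 0.005 ]
basket [array([ 0.4612, -0.3543,  0.    ]), array([ 0.5712, -0.2469,  0.07  ]), array([ 0.5883, -0.4123,  0.07  ]), array([ 0.3449, -0.4428,  0.07  ]), array([ 0.3276, -0.2817,  0.07  ])] jar [0.5002 0.1368 0.065 ]
```

View pics/crop1.png

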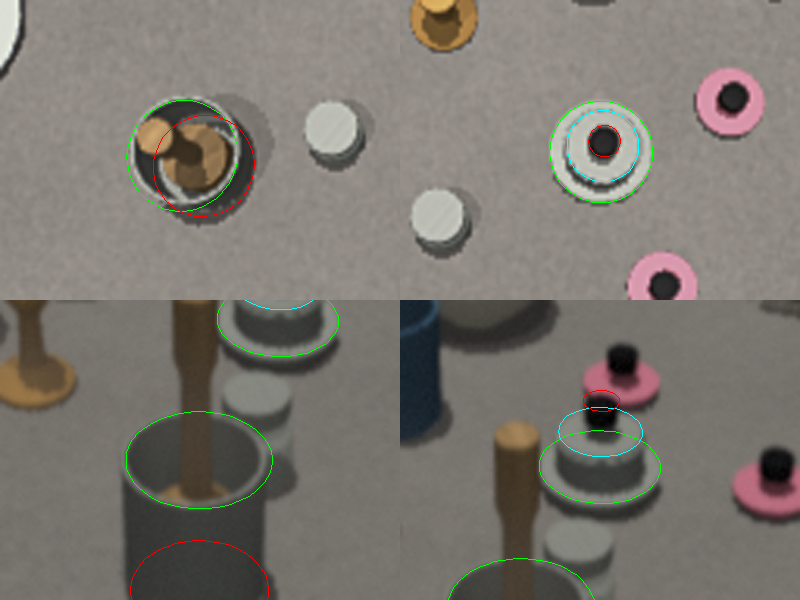

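The crop confirms the choice: grey nested lids with a black knob, centred at about (0.559, 0.015). The pink lids beside them are single look-alikes. The masher stands about vertical in the canister at (0.482, 0.241). First I rise and turn the tool to a yaw that keeps clear of the neighbours.

Emit:
apply_moves(steps=[0,0,-0.18,0,0,-0.833,100,0,0,-0.18,0,0,-0.833,100,0,0,-0.18,0,0,-0.833,100,0,0,-0.18,0,0,-0.833,100,0,0,-0.18,0,0,-0.833,100,0,0,-0.18,0,0,-0.833,100,0,0,-0.18,0,0,-0.833,100,0,0,-0.18,0,0,-0.833,100,0,0,-0.18,0,0,-0.833,100,0,0,-0.18,0,0,-0.833,100,0,0,0,0,0,0,100], grip_force=20)

```text
t: 2.12
tool_pos: [0.1916, -0.5692, 0.274]
orientation: [2.59, 1.774, -0.001]
force: [0.7, -0.1, -0.1]
opening: 0.0931
gripper_force: 0.0
```

```bash
cat >> m.py <<'E'
def go(*pts):
    s=robot.read_state(); R=Rn.from_rotvec(s["orientation"]).as_matrix(); p=s["tool_pos"]
    print("at",p,"yaw",np.degrees(np.arctan2(R[1,0],R[0,0])),"z",R[:,2],"F",s["force"],"open",s["opening"],"t",s["t"])
    for q in pts: print(np.round(q,4),"units",np.round(R.T@(np.array(q)-p)/.03,2)); p=np.array(q)
E
python3 - <<'E'
from m import *
print(atz("top",(217.6,283.2),.22),atz("side",(340.4,238.2),.22),atz("top",(230.4,290.6),.06))
go((.42,-.3,.275),(.483,.241,.275),(.483,.241,.171))
E
```

```text
[0.4826 0.2416 0.22  ] [0.4773 0.2525 0.22  ] [0.4805 0.2417 0.06  ]
at [ 0.1916 -0.5692  0.274 ] yaw 68.82541951049183 z [ 0.0004 -0.002  -1.    ] F [ 0.7161 -0.0531 -0.097 ] open 0.09312857053183421 t 2.1167
[ 0.42  -0.3    0.275] units [11.12  3.86 -0.05]
[0.483 0.241 0.275] units [17.57 -4.56 -0.03]
[0.483 0.241 0.171] units [ 0.01 -0.    3.47]
```

Emit:
apply_moves(steps=[0.93,0.32,0,0,0,0,100,0.93,0.32,0,0,0,0,100,0.93,0.32,0,0,0,0,100,0.93,0.32,0,0,0,0,100,0.93,0.32,0,0,0,0,100,0.93,0.32,0,0,0,0,100,0.93,0.32,0,0,0,0,100,0.93,0.32,0,0,0,0,100,0.93,0.32,0,0,0,0,100,0.93,0.32,0,0,0,0,100,0.93,0.32,0,0,0,0,100,0.93,0.32,0,0,0,0,100])

```text
t: 3.12
tool_pos: [0.4217, -0.2977, 0.2724]
orientation: [2.598, 1.766, 0.0]
force: [0.3, 0.2, -0.6]
opening: 0.0931
gripper_force: 0.0
```

Emit:
apply_moves(steps=[0.88,-0.23,0,0,0,0,100,0.88,-0.23,0,0,0,0,100,0.88,-0.23,0,0,0,0,100,0.88,-0.23,0,0,0,0,100,0.88,-0.23,0,0,0,0,100,0.88,-0.23,0,0,0,0,100,0.88,-0.23,0,0,0,0,100,0.88,-0.23,0,0,0,0,100,0.88,-0.23,0,0,0,0,100,0.88,-0.23,0,0,0,0,100,0.88,-0.23,0,0,0,0,100,0,0,0,0,0,0,100])

```text
t: 4.12
tool_pos: [0.4564, 0.003, 0.2725]
orientation: [-2.594, -1.77, -0.002]
force: [0.7, -0.5, 0.4]
opening: 0.0926
gripper_force: 0.0
```

Run:
```python
from m import *
go((.482,.242,.275),(.482,.242,.171))
```

```text
at [0.4564 0.003  0.2725] yaw 68.60737810226807 z [ 0.0003  0.0018 -1.    ] F [ 0.7332 -0.4821  0.3893] open 0.09262204512527089 t 4.1167
[0.482 0.242 0.275] units [ 7.73 -2.11 -0.07]
[0.482 0.242 0.171] units [-0.01  0.    3.47]
```

Emit:
apply_moves(steps=[0.86,-0.235,0,0,0,0,100,0.86,-0.235,0,0,0,0,100,0.86,-0.235,0,0,0,0,100,0.86,-0.235,0,0,0,0,100,0.86,-0.235,0,0,0,0,100,0.86,-0.235,0,0,0,0,100,0.86,-0.235,0,0,0,0,100,0.86,-0.235,0,0,0,0,100,0.86,-0.235,0,0,0,0,100,0,0,0,0,0,0,100,0,0,0,0,0,0,100])

```text
t: 5.03
tool_pos: [0.4819, 0.2388, 0.272]
orientation: [2.595, 1.77, -0.002]
force: [-0.1, -0.1, 1.3]
opening: 0.093
gripper_force: 0.0
```

Run:
```python
from m import *
go((.482,.242,.275),(.482,.242,.171)); snap("side","s2.png",(240,160,200,150),4)
```

```text
at [0.4819 0.2388 0.272 ] yaw 68.59142460309684 z [-0.0008 -0.0007 -1.    ] F [-0.1373 -0.1284  1.309 ] open 0.092967809072303 t 5.0333
[0.482 0.242 0.275] units [ 0.1  -0.04 -0.1 ]
[0.482 0.242 0.171] units [0.   0.   3.47]
```

View pics/s2.png

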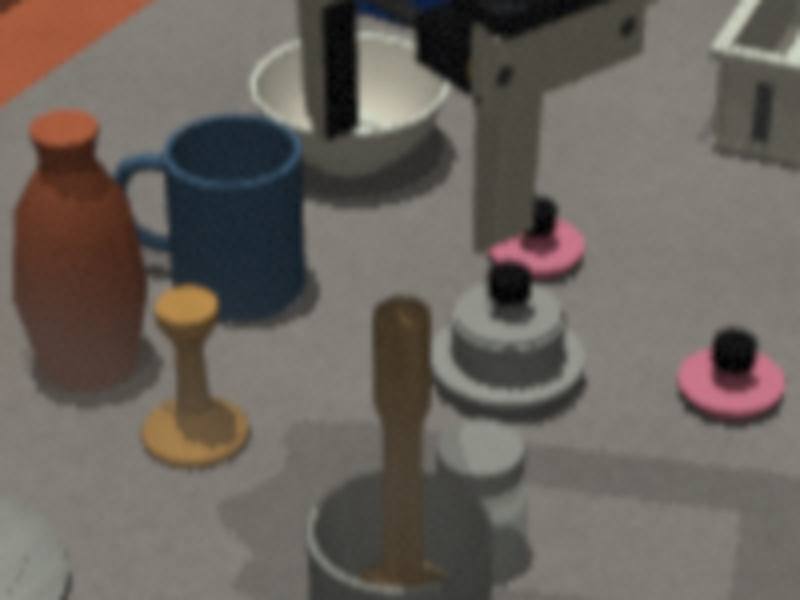

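The fingers straddle the masher's grip at (400,350) in the crop, and the way down is clear. I descend and grasp.

Emit:
apply_moves(steps=[0.1,-0.04,0.4,0,0,0,100,0,0,0.4,0,0,0,100,0,0,0.4,0,0,0,100,0,0,0.4,0,0,0,100,0,0,0.4,0,0,0,100,0,0,0.4,0,0,0,100,0,0,0.4,0,0,0,90,0,0,0.4,0,0,0,80,0,0,0.2,0,0,0,60,0,0,0,0,0,0,45,0,0,0,0,0,0,35,0,0,0,0,0,0,20])

```text
t: 6.08
tool_pos: [0.4824, 0.2419, 0.1714]
orientation: [2.595, 1.77, 0.002]
force: [0.5, -0.4, 0.6]
opening: 0.0576
gripper_force: 0.0
```

Emit:
apply_moves(steps=[0,0,0,0,0,0,10,0,0,0,0,0,0,0,0,0,0,0,0,0,0,0,0,0,0,0,0,0,0,0,0,0,0,0,0,0,0,0,0,0,0,0], grip_force=20)

```text
t: 6.58
tool_pos: [0.4822, 0.2417, 0.1709]
orientation: [2.595, 1.77, 0.001]
force: [0.4, -0.4, -0.0]
opening: 0.0242
gripper_force: 20.0
```

Emit:
apply_moves(steps=[0,0,-0.3,0,0,0,0,0,0,-0.45,0,0,0,0,0,0,-0.45,0,0,0,0,0,0,-0.45,0,0,0,0,0,0,-0.45,0,0,0,0,0,0,-0.45,0,0,0,0,0,0,-0.45,0,0,0,0,0,0,-0.45,0,0,0,0,0,0,-0.45,0,0,0,0,0,0,-0.45,0,0,0,0,0,0,-0.3,0,0,0,0,0,0,0,0,0,0,0], grip_force=20)

```text
t: 7.58
tool_pos: [0.4829, 0.242, 0.3131]
orientation: [2.595, 1.77, 0.006]
force: [-0.5, -0.3, -1.7]
opening: 0.024
gripper_force: 20.0
```

Run:
```python
from m import *
go((.458,-.346,.31))
T=eyes.read_camera("top");S=eyes.read_camera("side")
I=[cv2.resize(im[v-48:v+48,u-64:u+64,::-1],(400,300),interpolation=cv2.INTER_CUBIC) for im,u,v in((T,232,288),(S,342,300))]
cv2.imwrite("pics/c3.png",np.hstack(I))
```

```text
at [0.4829 0.242  0.3131] yaw 68.5913365200853 z [ 0.0036  0.0014 -1.    ] F [-0.5127 -0.2502 -1.7238] open 0.02395583621223103 t 7.5833
[ 0.458 -0.346  0.31 ] units [-18.55   6.38   0.07]
```

View pics/c3.png

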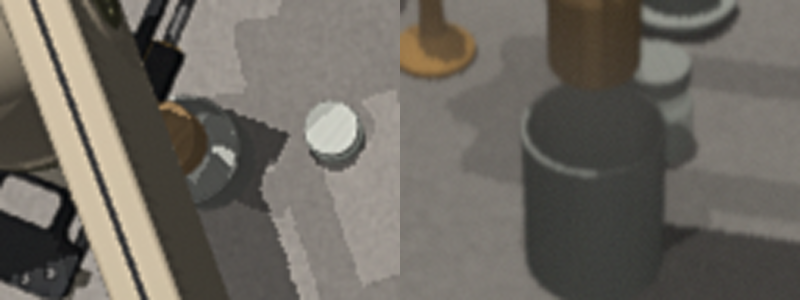

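The masher's head is clear of the rim (side crop (595,40), rim at about y=125) and the canister is still in place. Now I carry it to the basket.

Emit:
apply_moves(steps=[-0.4,0.14,0,0,0,0,0,-0.8,0.275,0,0,0,0,0,-0.8,0.275,0,0,0,0,0,-0.8,0.275,0,0,0,0,0,-0.8,0.275,0,0,0,0,0,-0.8,0.275,0,0,0,0,0,-0.8,0.275,0,0,0,0,0,-0.8,0.275,0,0,0,0,0,-0.8,0.275,0,0,0,0,0,-0.8,0.275,0,0,0,0,0,-0.8,0.275,0,0,0,0,0,-0.8,0.275,0,0,0,0,0])

```text
t: 8.68
tool_pos: [0.4685, -0.0516, 0.3089]
orientation: [-2.595, -1.769, 0.002]
force: [0.3, 0.5, -1.9]
opening: 0.0241
gripper_force: 20.0
```

Emit:
apply_moves(steps=[-0.8,0.275,0,0,0,0,0,-0.8,0.275,0,0,0,0,0,-0.8,0.275,0,0,0,0,0,-0.8,0.275,0,0,0,0,0,-0.8,0.275,0,0,0,0,0,-0.8,0.275,0,0,0,0,0,-0.8,0.275,0,0,0,0,0,-0.8,0.275,0,0,0,0,0,-0.8,0.275,0,0,0,0,0,-0.8,0.275,0,0,0,0,0,-0.8,0.275,0,0,0,0,0,-0.4,0.14,0,0,0,0,0])

```text
t: 9.68
tool_pos: [0.4556, -0.3441, 0.3085]
orientation: [-2.596, -1.766, 0.002]
force: [0.1, 0.2, -2.2]
opening: 0.0238
gripper_force: 20.0
```

Run:
```python
from m import *
go((.458,-.346,.31),(.458,-.346,.171))
T=eyes.read_camera("top");S=eyes.read_camera("side")
cv2.imwrite("pics/c4.png",np.hstack([T[200:400,380:580,::-1],cv2.resize(S[20:260,380:580,::-1],None,fx=2,fy=2)[:200*2][::1][:400,:][::2,::2] if 0 else S[20:220,380:580,::-1]]).repeat(2,0).repeat(2,1))
```

```text
at [ 0.4556 -0.3441  0.3085] yaw 68.47387919528586 z [-0.0023  0.0008 -1.    ] F [ 0.0928  0.1985 -2.2287] open 0.023817867326716043 t 9.6833
[ 0.458 -0.346  0.31 ] units [-0.03  0.1  -0.05]
[ 0.458 -0.346  0.171] units [0.   0.01 4.63]
```

View pics/c4.png

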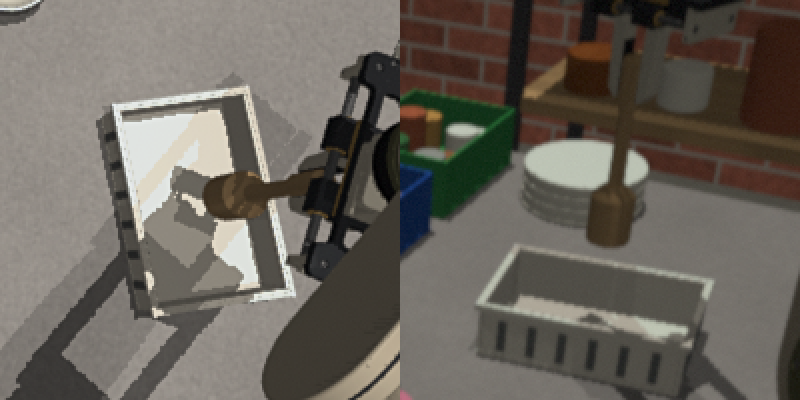

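The masher hangs straight over the basket's middle (top crop head at about (235,195), basket (110–290, 90–310)). I lower it.

Emit:
apply_moves(steps=[0,0,0.3,0,0,0,0,0,0,0.45,0,0,0,0,0,0,0.45,0,0,0,0,0,0,0.45,0,0,0,0,0,0,0.45,0,0,0,0,0,0,0.45,0,0,0,0,0,0,0.45,0,0,0,0,0,0,0.45,0,0,0,0,0,0,0.45,0,0,0,0,0,0,0.3,0,0,0,0,0,0,0.2,0,0,0,0,0,0,0.1,0,0,0,0])

```text
t: 10.78
tool_pos: [0.4569, -0.3413, 0.1739]
orientation: [-2.594, -1.769, 0.0]
force: [0.5, -0.0, -1.6]
opening: 0.0237
gripper_force: 20.0
```

Emit:
apply_moves(steps=[0,0,0.05,0,0,0,0,0,0,0.03,0,0,0,0,0,0,0,0,0,0,0])

```text
t: 11.03
tool_pos: [0.4576, -0.3419, 0.1733]
orientation: [2.595, 1.77, 0.0]
force: [0.2, -0.1, -0.7]
opening: 0.0238
gripper_force: 20.0
```

Emit:
apply_moves(steps=[0,0,0.05,0,0,0,0,0,0,0.03,0,0,0,0,0,0,0,0,0,0,0])

```text
t: 11.28
tool_pos: [0.4576, -0.3419, 0.1709]
orientation: [2.595, 1.769, 0.0]
force: [0.0, -0.1, 0.4]
opening: 0.0235
gripper_force: 20.0
```

Emit:
apply_moves(steps=[0,0,0.02,0,0,0,0,0,0,0,0,0,0,30,0,0,0,0,0,0,40,0,0,0,0,0,0,50,0,0,0,0,0,0,60,0,0,0,0,0,0,80,0,0,0,0,0,0,80,0,0,-0.4,0,0,0,80,0,0,-0.6,0,0,0,80,0,0,-0.8,0,0,0,80,0,0,-0.8,0,0,0,80,0,0,-0.8,0,0,0,80])

```text
t: 12.28
tool_pos: [0.4572, -0.3415, 0.2737]
orientation: [2.595, 1.77, 0.0]
force: [0.2, -0.5, 0.2]
opening: 0.0743
gripper_force: 0.0
```

Run:
```python
from m import *
go((.559,.0145,.27),(.559,.0145,.10),(.559,.0145,.018))
T=eyes.read_camera("top");S=eyes.read_camera("side")
cv2.imwrite("pics/c5.png",np.hstack([T[200:400,380:580,::-1],S[80:280,380:580,::-1]]).repeat(2,0).repeat(2,1))
# canister & lid measurement in clear view
I=[cv2.resize(im[v-36:v+36,u-48:u+48,::-1],(400,300),interpolation=cv2.INTER_CUBIC) for im,u,v in((T,228,292),(T,326,260),(S,342,312),(S,367,245))]
k=400/96
for c,i,u,v,ctr,zr in(("top",0,228,292,(.481,.2415),((.1,.04),(0,.04))),("side",2,342,312,(.481,.2415),((.1,.04),(0,.04))),("top",1,326,260,(.559,.0145),((.015,.041),(.044,.028))),("side",3,367,245,(.559,.0145),((.015,.041),(.044,.028)))):
    for z,r in zr: cv2.polylines(I[i],[np.int32((circ(c,[*ctr,z],r)-[u-48,v-36]+.5)*k)],True,(0,255,0),1)
cv2.imwrite("pics/c6.png",np.vstack([np.hstack(I[:2]),np.hstack(I[2:])]))
```

```text
at [ 0.4572 -0.3415  0.2737] yaw 68.59147741046162 z [ 0.0002 -0.0002 -1.    ] F [ 0.2305 -0.5279  0.2178] open 0.07428483256581186 t 12.2833
[0.559  0.0145 0.27  ] units [12.29 -1.17  0.12]
[0.559  0.0145 0.1   ] units [ 0.   -0.    5.67]
[0.559  0.0145 0.018 ] units [ 0.   -0.    2.73]
```

View pics/c5.png

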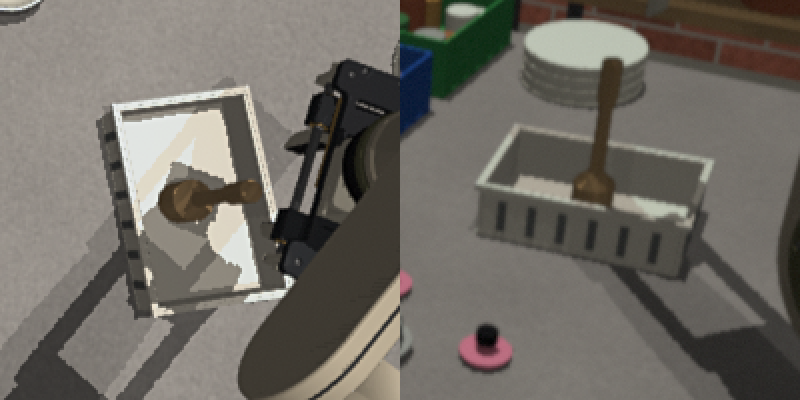

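View pics/c6.png

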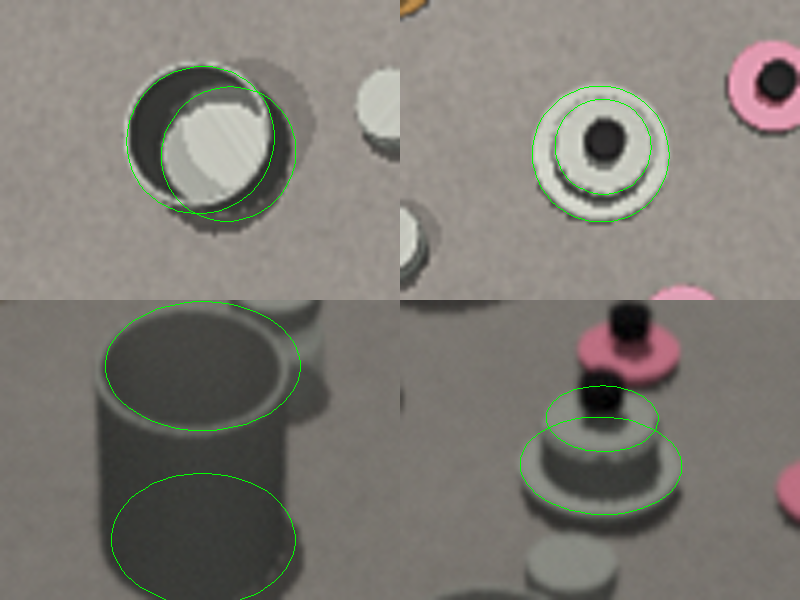

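The masher stands on its foot in the basket (side crop (600,130)). The overlay fits the lids in both views. The canister is slightly off in the side view, by about 2 px to the left, so I refine it with a rim fit.

```bash
cat > fit.py <<'E'
from m import *
from scipy.optimize import minimize
from scipy.ndimage import map_coordinates
def score(im,c,ctr,z,r,pol):
    g=cv2.GaussianBlur(im.mean(2).astype(np.float32),(0,0),.7)
    a=circ(c,[*ctr,z],r-.002,90);b=circ(c,[*ctr,z],r+.002,90)
    f=lambda p:map_coordinates(g,[p[:,1],p[:,0]],order=1)
    return pol*np.mean(np.clip(f(a)-f(b),-40,40))
def fit(c0,circs,ims,cams):
    o=lambda p:-sum(score(ims[c],c,p,z,r,s) for c in cams for z,r,s in circs)
    G=[(o([c0[0]+i,c0[1]+j]),c0[0]+i,c0[1]+j) for i in np.arange(-.008,.0081,.002) for j in np.arange(-.008,.0081,.002)]
    b=min(G); r=minimize(o,b[1:],method="Nelder-Mead",options=dict(xatol=1e-4,initial_simplex=[b[1:],(b[1]+.001,b[2]),(b[1],b[2]+.001)])); return r.x,-r.fun
E
python3 - <<'E'
from fit import *
ims={c:eyes.read_camera(c) for c in("top","side")}
for cams in(["top"],["side"],["top","side"]):
    print(cams,"can",fit((.482,.242),[(.1,.037,-1),(.1,.04,1)],ims,cams),"lid",fit((.559,.0145),[(.015,.041,1)],ims,cams))
E
```

```text
Traceback (most recent call last):
  File "fit.py", line 11, in fit
    G=[(o([c0[0]+i,c0[1]+j]),c0[0]+i,c0[1]+j) for i in np.arange(-.008,.0081,.002) for j in np.arange(-.008,.0081,.002)]
        ~^^^^^^^^^^^^^^^^^^^
  File "fit.py", line 10, in <lambda>
    o=lambda p:-sum(score(ims[c],c,p,z,r,s) for c in cams for z,r,s in circs)
                ~~~^^^^^^^^^^^^^^^^^^^^^^^^^^^^^^^^^^^^^^^^^^^^^^^^^^^^^^^^^^
  File "fit.py", line 10, in <genexpr>
    o=lambda p:-sum(score(ims[c],c,p,z,r,s) for c in cams for z,r,s in circs)
                    ~~~~~^^^^^^^^^^^^^^^^^^
  File "fit.py", line 6, in score
    a=circ(c,[*ctr,z],r-.002,90);b=circ(c,[*ctr,z],r+.002,90)
                                   ~~~~^^^^^^^^^^^^^^^^^^^^^^
  File "m.py", line 7, in circ
    a=np.linspace(0,2*np.pi,n); return np.array([proj(c,np.add(ctr,[r*np.cos(t),r*np.sin(t),0])) for t in a])
                                                 ~~~~^^^^^^^^^^^^^^^^^^^^^^^^^^^^^^^^^^^^^^^^^^^
  File "h.py", line 11, in proj
    K,R,t=cal(c); p=K@(R@np.array(X)+t); return p[:2]/p[2]
          ~~~^^^
  File "h.py", line 5, in cal
    d=eyes.calibration(c); return np.array(d["K"]),np.array(d["R"]),np.array(d["t"])
ValueError: time passes only in moves, steps and waits
```

```bash
sed -i 's/^def cal(c):/import functools\n@functools.lru_cache(None)\ndef cal(c):/' h.py
python3 - <<'E'
from fit import *
ims={c:eyes.read_camera(c) for c in("top","side")}
for cams in(["top"],["side"],["top","side"]):
    print(cams,"can",fit((.482,.242),[(.1,.037,-1),(.1,.04,1)],ims,cams),"lid",fit((.559,.0145),[(.015,.041,1)],ims,cams))
E
```

```text
['top'] can (array([0.4857, 0.2455]), np.float64(37.86773681640625)) lid (array([0.5603, 0.0144]), np.float64(34.80215072631836))
['side'] can (array([0.4843, 0.2457]), np.float64(29.39181137084961)) lid (array([0.5588, 0.0163]), np.float64(15.948037147521973))
['top', 'side'] can (array([0.4853, 0.2456]), np.float64(63.23106384277344)) lid (array([0.5601, 0.0146]), np.float64(49.248634338378906))
```

Run:
```python
from fit import *
ims={c:eyes.read_camera(c) for c in("top","side")}
T=ims["top"].mean(2).astype(int);S=ims["side"].mean(2).astype(int)
print("row288",list(zip(range(205,250),T[288,205:250])))
print("col228",list(zip(range(268,318),T[268:318,228])))
print("S row300",list(zip(range(312,376),S[300,312:376])))
for p in((.481,.2415),(.485,.2455)):
    c=circ("top",[*p,.1],.04); print(p,c.min(0),c.max(0)); c=circ("side",[*p,.1],.04); print(c.min(0),c.max(0))
    print([[round(float(score(ims[k],k,p,.1,r,s)),1) for r,s in((.037,-1),(.04,1))] for k in ims])
```

```text
row288 [(205, np.int64(141)), (206, np.int64(144)), (207, np.int64(145)), (208, np.int64(144)), (209, np.int64(136)), (210, np.int64(184)), (211, np.int64(69)), (212, np.int64(44)), (213, np.int64(51)), (214, np.int64(52)), (215, np.int64(51)), (216, np.int64(51)), (217, np.int64(49)), (218, np.int64(48)), (219, np.int64(89)), (220, np.int64(167)), (221, np.int64(168)), (222, np.int64(164)), (223, np.int64(166)), (224, np.int64(194)), (225, np.int64(196)), (226, np.int64(194)), (227, np.int64(192)), (228, np.int64(193)), (229, np.int64(193)), (230, np.int64(193)), (231, np.int64(194)), (232, np.int64(192)), (233, np.int64(189)), (234, np.int64(194)), (235, np.int64(198)), (236, np.int64(194)), (237, np.int64(192)), (238, np.int64(199)), (239, np.int64(196)), (240, np.int64(193)), (241, np.int64(196)), (242, np.int64(199)), (243, np.int64(185)), (244, np.int64(134)), (245, np.int64(55)), (246, np.int64(49)), (247, np.int64(51)), (248, np.int64(52)), (249, np.int64(80))]
col228 [(268, np.int64(143)), (269, np.int64(147)), (270, np.int64(153)), (271, np.int64(128)), (272, np.int64(58)),
[... 1890 characters left out ...]
4(61)), (355, np.int64(62)), (356, np.int64(72)), (357, np.int64(89)), (358, np.int64(107)), (359, np.int64(104)), (360, np.int64(81)), (361, np.int64(63)), (362, np.int64(61)), (363, np.int64(67)), (364, np.int64(71)), (365, np.int64(70)), (366, np.int64(72)), (367, np.int64(69)), (368, np.int64(67)), (369, np.int64(67)), (370, np.int64(68)), (371, np.int64(68)), (372, np.int64(84)), (373, np.int64(106)), (374, np.int64(115)), (375, np.int64(116))]
(0.481, 0.2415) [209.9261 271.4286] [245.3417 306.794 ]
[318.866  275.9308] [365.5631 306.835 ]
[[3.1, -8.1], [3.9, -8.3]]
(0.485, 0.2455) [208.2254 269.6872] [243.6197 305.0023]
[315.6368 276.4135] [362.3596 307.3782]
[[17.4, 17.8], [22.5, 5.2]]
```

Canister centre ≈ (0.485, 0.2445), lids ≈ (0.560, 0.0148). I go to the lids.

Emit:
apply_moves(steps=[0.82,-0.076,0,0,0,0,80,0.82,-0.076,0,0,0,0,80,0.82,-0.076,0,0,0,0,80,0.82,-0.076,0,0,0,0,80,0.82,-0.076,0,0,0,0,80,0.82,-0.076,0,0,0,0,80,0.82,-0.076,0,0,0,0,80,0.82,-0.076,0,0,0,0,80,0.82,-0.076,0,0,0,0,80,0.82,-0.076,0,0,0,0,80,0.82,-0.076,0.2,0,0,0,80,0.82,-0.076,0.3,0,0,0,80])

```text
t: 13.68
tool_pos: [0.5398, -0.0556, 0.2565]
orientation: [2.595, 1.77, 0.0]
force: [0.4, -0.4, -0.3]
opening: 0.0741
gripper_force: 0.0
```

Emit:
apply_moves(steps=[0.82,-0.076,0.3,0,0,0,80,0.82,-0.076,0.3,0,0,0,80,0.82,-0.076,0.3,0,0,0,80,0,0,0.6,0,0,0,80,0,0,0.6,0,0,0,80,0,0,0.6,0,0,0,80,0,0,0.6,0,0,0,80,0,0,0.6,0,0,0,80,0,0,0.6,0,0,0,80,0,0,0.5,0,0,0,80,0,0,0,0,0,0,80,0,0,0,0,0,0,80])

```text
t: 14.68
tool_pos: [0.5586, 0.0145, 0.1051]
orientation: [-2.593, -1.769, 0.005]
force: [0.3, 0.5, 0.4]
opening: 0.0742
gripper_force: 0.0
```

Run:
```python
from m import *
go((.560,.0148,.10),(.560,.0148,.018));
```

```text
at [0.5586 0.0145 0.1051] yaw 68.59103472830031 z [-0.0039  0.0002 -1.    ] F [0.2563 0.4834 0.3998] open 0.0741907824577052 t 14.6833
[0.56   0.0148 0.1   ] units [0.03 0.04 0.17]
[0.56   0.0148 0.018 ] units [0.   0.01 2.73]
```

Emit:
apply_moves(steps=[0.02,0.03,0.4,0,0,0,80,0,0,0.5,0,0,0,80,0,0,0.5,0,0,0,80,0,0,0.5,0,0,0,80,0,0,0.4,0,0,0,80,0,0,0.3,0,0,0,80,0,0,0.2,0,0,0,80,0,0,0.05,0,0,0,80,0,0,0,0,0,0,80,0,0,0,0,0,0,80])

```text
t: 15.52
tool_pos: [0.5618, 0.0146, 0.022]
orientation: [2.595, 1.77, 0.001]
force: [0.5, -0.2, 0.3]
opening: 0.0741
gripper_force: 0.0
```

Emit:
apply_moves(steps=[0,0,0.08,0,0,0,75,0,0,0,0,0,0,72,0,0,0,0,0,0,70,0,0,0,0,0,0,68,0,0,0,0,0,0,66,0,0,0,0,0,0,64,0,0,0,0,0,0,62,0,0,0,0,0,0,60,0,0,0,0,0,0,58,0,0,0,0,0,0,55,0,0,0,0,0,0,50], grip_force=10)

```text
t: 16.43
tool_pos: [0.561, 0.0148, 0.0189]
orientation: [-2.595, -1.77, 0.0]
force: [-3.7, 1.3, 5.5]
opening: 0.0596
gripper_force: 10.0
```

Emit:
apply_moves(steps=[0,0,0,0,0,0,50,0,0,0,0,0,0,50,0,0,0,0,0,0,50], grip_force=30)

```text
t: 16.68
tool_pos: [0.561, 0.0148, 0.0189]
orientation: [-2.595, -1.77, 0.0]
force: [-4.3, 0.5, 5.3]
opening: 0.0592
gripper_force: 30.0
```

Run:
```python
from m import *
go()
```

```text
at [0.561  0.0148 0.0189] yaw 68.59099878504277 z [-0.0005  0.0001 -1.    ] F [-4.3498  0.521   5.2942] open 0.05923039579789586 t 16.6833
```

Gripped at 59–60 mm. Lift.

Emit:
apply_moves(steps=[0,0,-0.1,0,0,0,50,0,0,-0.2,0,0,0,50,0,0,-0.4,0,0,0,50,0,0,-0.5,0,0,0,50,0,0,-0.5,0,0,0,50,0,0,-0.5,0,0,0,50,0,0,-0.5,0,0,0,50,0,0,-0.5,0,0,0,50,0,0,-0.5,0,0,0,50,0,0,-0.4,0,0,0,50,0,0,-0.2,0,0,0,50,0,0,0,0,0,0,50], grip_force=30)

```text
t: 17.68
tool_pos: [0.5625, 0.0146, 0.1502]
orientation: [2.594, 1.769, 0.005]
force: [0.6, -0.0, -3.0]
opening: 0.059
gripper_force: 30.0
```

Run:
```python
from m import *
go((.485,.2445,.1475))
```

```text
at [0.5625 0.0146 0.1502] yaw 68.58996529277309 z [ 0.0037 -0.0003 -1.    ] F [ 0.551  -0.0246 -3.0115] open 0.05896842564170164 t 17.6833
[0.485  0.2445 0.1475] units [ 6.19 -5.2   0.08]
```

Emit:
apply_moves(steps=[0.2,-0.17,0,0,0,0,50,0.4,-0.34,0,0,0,0,50,0.6,-0.5,0,0,0,0,50,0.6,-0.5,0,0,0,0,50,0.6,-0.5,0,0,0,0,50,0.7,-0.59,0,0,0,0,50,0.7,-0.59,0,0,0,0,50,0.6,-0.5,0,0,0,0,50,0.6,-0.5,0,0,0,0,50,0.6,-0.5,0,0,0,0,50,0.4,-0.34,0,0,0,0,50,0.15,-0.13,0,0,0,0,50])

```text
t: 18.68
tool_pos: [0.4823, 0.2451, 0.1463]
orientation: [-2.592, -1.772, 0.003]
force: [-0.3, -0.4, -1.5]
opening: 0.0594
gripper_force: 30.0
```

Emit:
apply_moves(steps=[0,0,0,0,0,0,50,0,0,0,0,0,0,50,0,0,0,0,0,0,50])

```text
t: 18.93
tool_pos: [0.4844, 0.2421, 0.1474]
orientation: [2.596, 1.769, -0.001]
force: [0.3, -0.2, -3.1]
opening: 0.0589
gripper_force: 30.0
```

Run:
```python
from fit import *
go((.485,.2445,.1475))
s=robot.read_state(); z=s["tool_pos"][2]-.0189
ims={c:eyes.read_camera(c) for c in("top","side")}
print(fit((.485,.2445),[(z+.015,.041,1)],ims,["side"]),fit((.485,.2445),[(z+.015,.041,1)],ims,["top"]),"can",fit((.485,.2445),[(0,.04,-1)],ims,["side"]))
T,S=ims["top"],ims["side"]
I=[cv2.resize(im[v-48:v+48,u-64:u+64,::-1],(400,300),interpolation=cv2.INTER_CUBIC) for im,u,v in((T,232,288),(S,342,290))]
for i,c,u,v in((0,"top",232,288),(1,"side",342,290)):
    for zz,r in((z+.015,.041),(.1,.04)): cv2.polylines(I[i],[np.int32((circ(c,[.485,.2445,zz],r)-[u-64,v-48]+.5)*3.125)],True,(0,255,0),1)
cv2.imwrite("pics/c7.png",np.hstack(I))
```

```text
at [0.4844 0.2421 0.1474] yaw 68.55820709339842 z [-0.0006 -0.0007 -1.    ] F [ 0.2693 -0.1672 -3.0755] open 0.05889888458870711 t 18.9333
[0.485  0.2445 0.1475] units [ 0.08 -0.01 -0.  ]
(array([0.4769, 0.2432]), np.float64(3.972440242767334)) (array([0.4782, 0.2399]), np.float64(8.184128761291504)) can (array([0.4819, 0.2464]), np.float64(9.17835807800293))
```

View pics/c7.png

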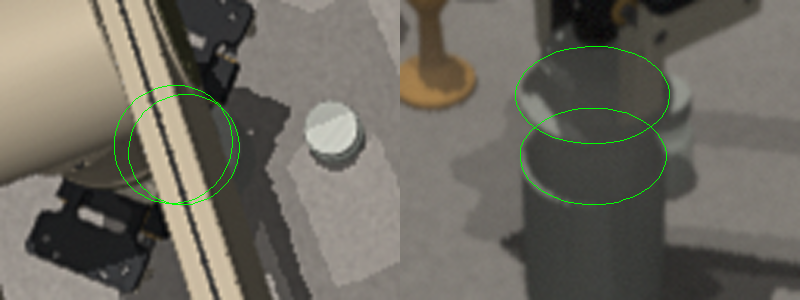

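The lid pair hangs centred over the canister (side crop: flange at about x=593, canister 522–667). I lower slowly, watching the force.

Emit:
apply_moves(steps=[0.06,0,0.2,0,0,0,50,0,0,0.2,0,0,0,50,0,0,0.2,0,0,0,50,0,0,0.2,0,0,0,50,0,0,0.1,0,0,0,50,0,0,0.05,0,0,0,50,0,0,0.05,0,0,0,50,0,0,0.05,0,0,0,50,0,0,0,0,0,0,50])

```text
t: 19.78
tool_pos: [0.4851, 0.2447, 0.1162]
orientation: [-2.595, -1.77, -0.0]
force: [-0.2, -0.6, -1.7]
opening: 0.0592
gripper_force: 30.0
```

Emit:
apply_moves(steps=[0,0,0.03,0,0,0,50,0,0,0.03,0,0,0,50,0,0,0.03,0,0,0,50,0,0,0.03,0,0,0,50,0,0,0,0,0,0,50])

```text
t: 20.2
tool_pos: [0.485, 0.2446, 0.1126]
orientation: [-2.595, -1.77, 0.0]
force: [-0.9, -0.1, -2.2]
opening: 0.0588
gripper_force: 30.0
```

Emit:
apply_moves(steps=[0,0,0.03,0,0,0,50,0,0,0.03,0,0,0,50,0,0,0.03,0,0,0,50,0,0,0.03,0,0,0,50,0,0,0,0,0,0,50])

```text
t: 20.62
tool_pos: [0.485, 0.2446, 0.1089]
orientation: [-2.595, -1.77, 0.0]
force: [0.3, -0.5, -2.2]
opening: 0.0593
gripper_force: 30.0
```

Emit:
apply_moves(steps=[0,0,0.02,0,0,0,50,0,0,0.02,0,0,0,50,0,0,0,0,0,0,50])

```text
t: 20.87
tool_pos: [0.485, 0.2446, 0.1078]
orientation: [-2.595, -1.77, 0.0]
force: [-0.1, 0.6, -2.6]
opening: 0.0592
gripper_force: 30.0
```

Emit:
apply_moves(steps=[0,0,0.02,0,0,0,50,0,0,0.02,0,0,0,50,0,0,0,0,0,0,50])

```text
t: 21.12
tool_pos: [0.4851, 0.2447, 0.1069]
orientation: [2.595, 1.77, 0.0]
force: [0.4, -0.5, -0.1]
opening: 0.0593
gripper_force: 30.0
```

Emit:
apply_moves(steps=[0,0,0.015,0,0,0,50,0,0,0,0,0,0,50,0,0,0,0,0,0,50])

```text
t: 21.37
tool_pos: [0.4852, 0.2447, 0.1069]
orientation: [2.595, 1.77, 0.0]
force: [-2.3, -1.9, 5.5]
opening: 0.059
gripper_force: 30.0
```

Contact came at exactly the seated height (TCP 0.1069, lid origin 0.088). I release, then raise to the knob.

Emit:
apply_moves(steps=[0,0,0,0,0,0,65,0,0,0,0,0,0,70,0,0,0,0,0,0,75,0,0,0,0,0,0,80,0,0,0,0,0,0,80,0,0,-0.2,0,0,0,80,0,0,-0.3,0,0,0,80,0,0,-0.3,0,0,0,80,0,0,-0.2,0,0,0,80,0,0,0,0,0,0,80,0,0,0,0,0,0,80])

```text
t: 22.28
tool_pos: [0.4857, 0.2449, 0.1374]
orientation: [2.595, 1.77, 0.003]
force: [0.5, -0.3, -1.0]
opening: 0.0745
gripper_force: 0.0
```

Run:
```python
from fit import *
go((.485,.2445,.1365))
ims={c:eyes.read_camera(c) for c in("top","side")}
b,s=blob(ims["side"],(325,262,30,35),60); print(b,s)
for z in (.15,.145): print(atz("side",b,z), proj("side",(.485,.2445,z)))
print("flange",fit((.485,.2445),[(.103,.041,1)],ims,["side"]))
cv2.imwrite("pics/c8.png",cv2.resize(ims["side"][230:350,262:422,::-1],(800,600),interpolation=cv2.INTER_CUBIC))
```

```text
at [0.4857 0.2449 0.1374] yaw 68.58688431914445 z [ 0.0018  0.0007 -1.    ] F [ 0.503  -0.295  -1.0144] open 0.07445869405973593 t 22.2833
[0.485  0.2445 0.1365] units [-0.02 -0.02  0.03]
[339.459  270.1639] [  8   1  15  15 183]
[0.4821 0.2482 0.15  ] [339.1221 268.3761]
[0.4853 0.243  0.145 ] [339.1378 270.7071]
flange (array([0.4778, 0.2474]), np.float64(5.8629150390625))
```

View pics/c8.png

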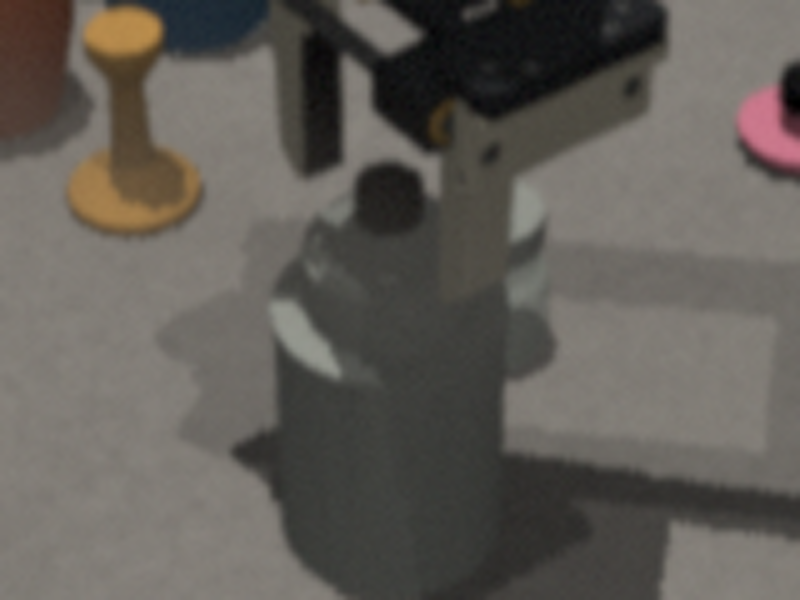

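The lids are seated level on the canister, flange on the rim at about (385,330), with the knob at (390,197) between the fingers. I close gently on the knob.

Emit:
apply_moves(steps=[0,0,0.02,0,0,0,60,0,0,0,0,0,0,45,0,0,0,0,0,0,38,0,0,0,0,0,0,35,0,0,0,0,0,0,33,0,0,0,0,0,0,31,0,0,0,0,0,0,29,0,0,0,0,0,0,27,0,0,0,0,0,0,25,0,0,0,0,0,0,23,0,0,0,0,0,0,20,0,0,0,0,0,0,20], grip_force=4)

```text
t: 23.38
tool_pos: [0.4851, 0.2446, 0.1357]
orientation: [-2.595, -1.77, -0.0]
force: [0.0, -1.2, 0.4]
opening: 0.0237
gripper_force: 4.0
```

Emit:
apply_moves(steps=[0,0,0,0,0,0,15,0,0,0,0,0,0,10,0,0,0,0,0,0,10], grip_force=12)

```text
t: 23.63
tool_pos: [0.4851, 0.2446, 0.1357]
orientation: [-2.595, -1.77, -0.0]
force: [0.5, -0.0, -0.3]
opening: 0.0235
gripper_force: 12.0
```

Emit:
apply_moves(steps=[0,0,-0.03,0,0,0,10,0,0,-0.05,0,0,0,10,0,0,-0.1,0,0,0,10,0,0,-0.15,0,0,0,10,0,0,-0.2,0,0,0,10,0,0,-0.3,0,0,0,10,0,0,-0.4,0,0,0,10,0,0,-0.5,0,0,0,10,0,0,-0.5,0,0,0,10,0,0,-0.4,0,0,0,10,0,0,-0.2,0,0,0,10,0,0,-0.05,0,0,0,10], grip_force=12)

```text
t: 24.63
tool_pos: [0.486, 0.245, 0.2244]
orientation: [2.595, 1.77, 0.005]
force: [0.5, -0.7, -1.2]
opening: 0.0242
gripper_force: 12.0
```

Emit:
apply_moves(steps=[0,0,0,0,0,0,10,0,0,0,0,0,0,10,0,0,0,0,0,0,10,0,0,0,0,0,0,10])

```text
t: 24.97
tool_pos: [0.4846, 0.2444, 0.221]
orientation: [-2.595, -1.77, 0.003]
force: [-1.1, 0.7, -1.2]
opening: 0.0235
gripper_force: 12.0
```

Run:
```python
from m import *
go((.485,.2445,.2217)); S=eyes.read_camera("side").mean(2)
# column profiles through lid / inner lid axis, and level check via projected disc edge
for z in(.129,.1445,.103,.207,.215): print(z,proj("side",(.485,.2445,z)))
snap("side","c9.png",(282,200,120,160),3.75)
print(eyes.search_frame("side","outer_lid")[:3],eyes.search_frame("side","inner_lid")[:2])
```

```text
at [0.4846 0.2444 0.221 ] yaw 68.5921549131144 z [-0.0016 -0.0006 -1.    ] F [-1.0562  0.6662 -1.2022] open 0.023465431684934944 t 24.9667
[0.485  0.2445 0.2217] units [ 0.01  0.01 -0.02]
0.129 [339.1874 278.072 ]
0.1445 [339.1394 270.9394]
0.103 [339.2659 289.7423]
0.207 [338.9364 240.7623]
0.215 [338.9093 236.7268]
[{'rect': [410.4, 244.1, 23.7, 20.8], 'conf': 0.89}, {'rect': [362.5, 212.6, 24.2, 17.6], 'conf': 0.81}, {'rect': [322.2, 217.3, 36.8, 34.3], 'conf': 0.58}] [{'rect': [314.4, 267.1, 51.5, 40.7], 'conf': 0.87}, {'rect': [319.8, 296.7, 45.5, 51.0], 'conf': 0.18}]
```

View pics/c9.png

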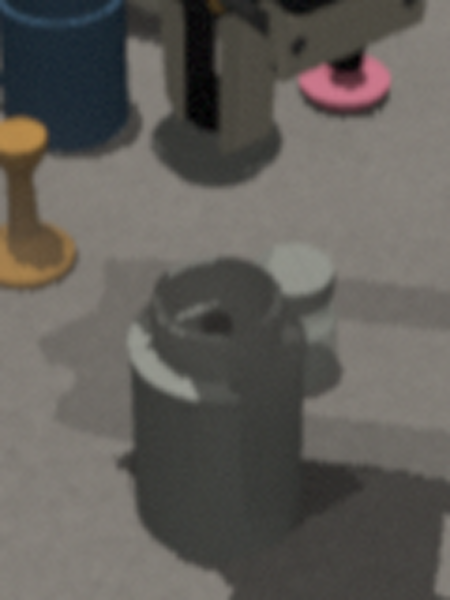

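The crop shows the outer lid held level at (217,145), centred above the canister. The inner lid is still seated, with its open collar and inner knob at (215,320). Handing in.

```bash
python3 -c "
from plant import robot
print(robot.close_job())"
```

```text
the job is handed in; nothing more can be done
None
```

The job is handed in: the masher stands in the basket, the inner lid is seated on the canister, and the gripper holds the outer lid level about 8 cm above it, after about 25 s of the 72 s allowed.

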